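# Find the full parts bin by its weight and dock it

### The arm

A 6-joint arm with a two-finger parallel gripper is mounted at the origin on the work surface; the furniture and walls round the work are solid. World frame = base frame: x ahead of the robot, y to its left, z up, the work surface at z = 0. Lengths are in m, angles in degrees, forces in N, time in s.
With the tool pointing down it reaches from about 0.35 to 0.725 m from the base axis. Payload 6 kg.
Tool frame: the origin (TCP) lies midway between the tips of the shut fingers; the grasp point (between the pads) lies 19 mm behind it; z points along the fingers, y is the line along which they close (so a half turn about z gives the same grasp; the last joint's range is limited). The gripper opens to 85 mm and grips with 20 to 120 N. Pads are 22 mm wide; open, the fingers measure 114 mm over their backs; the gripper's body (76 mm by 85 mm) begins 54 mm behind the grasp point. The pads swing forward as they close: fully open they stand 13 mm farther back than shut.
Start: joints at [-49.635, 2.303, 4.859, 0, -92.561, -19.12], TCP at [0.217, -0.559, 0.231] pointing down, gripper open.
Joint ranges: [-146.85, 146.85], [-73.84, 115.35], [-62.03, 85.46], [-188.31, 113.3], [-161.28, -10.13], [-171.36, 171.36]. Speed limits (degrees/s): [147.25, 147.25, 172.46, 180, 180, 180].

### API

Orientations are given as a 3x3 rotation matrix whose columns are the frame's x, y, z axes.
In Python, from station import get_state, snapshot, camera_model, hand_in gives the robot as it stands.
- The arm moves only by the tool send_rows, never from a script. Its argument "steps" is one flat list of numbers, 7 for each row, row after row: the opening, from 0 (shut) to 1 (fully open), then the shift along the tool's x, y, z each as a share of 0.2 m, from -1 to 1, then the turn, a rotation vector about the tool's x, y, z each as a share of 90 degrees, from -1 to 1. In form: [claw, x, y, z, rx, ry, rz, claw, x, y, z, rx, ry, rz, ...]. A call has exactly 10 rows; each row shifts and turns the commanded pose from where the row before left it, along the tool's axes as they then stand; what a row does not reach is not made up. A row lasts 1/12 s, in which the tool goes at most 41.7 mm and 7.16 degrees, less where a joint would pass 70% of its speed; a pose out of reach is approached as far as the arm can. A call with a number of a shift or a turn outside -1 to 1 is refused whole. A call with a gripper value outside its range is refused whole. The fingers move at their own pace and stop on an object; "squeeze" is the grip in N (left out, the last holds). Time passes only in rows, so rows that do not move let the fingers close, or fill a call up. It gives the time, the measured TCP pose, the force, the opening and the grip force at its end, in the units of the state.
- get_state(): the state, without advancing time (a new reading comes with each control period).
- snapshot(name): name is "scene" or "side" or "wrist"; returns the picture (400x640x3 uint8, red, green, blue); there is no depth.
- camera_model(name): a dict with "intrinsics" (3x3 intrinsics, pixels), "rvec" (rotation vector, rad) and "tvec" (3), from world to camera coordinates, as OpenCV has them. Camera axes: x right, y down, z forward; pixel columns grow to the right and rows downward; lengths in m; the calibration is good to about 2 mm. A picture is of the moment at which its call begins: read the wrist's pose just before it. camera_model takes no time and is no camera call; for the wrist camera it gives the pose at the moment of the call.
- hand_in(): hands the job in; it is judged then, once.
The state is a dict: "clock": time; "joint_pos": joint angles; "dq": joint speeds; "joint_torque": joint torques, N m; "tcp_pos": TCP position; "tool_rot": TCP orientation; "wrist_force": force on the tool from outside, world axes, zero at the start; "torque": the same for the moment, N m; "finger_gap": finger opening in m; "grip_force": force on a finger pad.
Only numpy, scipy, OpenCV 4.12 (cv2) and the standard library are available. Lean on these libraries where they do the work, as an engineer would, in place of code of your own. Each camera call takes 0.05 s, during which the arm holds its last target. There are 200 camera calls.

### The job

One of the four closed blue parts bins in the grey rack is full, the other three have run almost empty. Find the full one by lifting the front end of a bin slightly by its black handle, its back edge staying down, to feel the weight, and let the light ones down again; draw the full one out by the handle over the rack's front lip and stand it flat on the table, let go, then take it across its body and carry it level into the small single dock, seated down on the dock's floor with its handle towards the robot. The other three bins must end standing in the rack, no bin may be tipped steeply, and the things lying about must stay where they are.

Things in the scene. Friction and masses are not known exactly. Their poses are not given: they have to be found in the camera images.
- rack: Fixed grey sheet-metal rack, four bin places side by side, open above. Inside 115 mm deep (x) and 231 mm wide (y); floor 4 mm above the table, a low kerb all round 10 mm above that floor, 3 mm thick (5.3 mm at the front, where it has a rolled edge: the front lip). Origin: centre of the underside; x points to the back, away from the robot, z up.
- dock: Fixed grey sheet-metal dock for one bin, standing alone. Inside 115 mm deep (x) and 60 mm wide (y), so a bin has about 2 mm of play a side; floor 4 mm above the table, kerb 10 mm above that floor all round, edge rolled outwards (5.3 mm thick). Origin: centre of the underside; x points to the back, away from the robot, z up.
- bin_a: One of four alike closed blue plastic bins, fixed grey lid: body 110 mm long (x), 56 mm wide (y; lid 57), 66 mm high, black bow handle on its front. Starts in the rack, handle to the front, 0.5 mm from the next. One weighs 0.75 to 1.0 kg, three 0.15 to 0.17 kg, centre of mass near mid-length, 20 to 35 mm up. Origin: centre of the underside; x points to the back, away from the handle, z up.
- bin_a_grip (a point): Middle of this bin's handle bar: upright black bar 10 mm thick (y), 12 mm deep (x), 42 mm tall, from 16 to 58 mm above the underside, 22 mm clear of the bin's front face. The point lies 83 mm before the bin's origin, 40 mm above the underside; axes as the bin's. Pinch it from above, closing along the bin's y.
- bin_a_heel (a point): Middle of this bin's lower rear edge, 55 mm behind its origin, at the underside: the edge it turns on when the handle is lifted. Axes as the bin's.
- bin_b: One of four alike closed blue plastic bins, fixed grey lid: body 110 mm long (x), 56 mm wide (y; lid 57), 66 mm high, black bow handle on its front. Starts in the rack, handle to the front, 0.5 mm from the next. One weighs 0.75 to 1.0 kg, three 0.15 to 0.17 kg, centre of mass near mid-length, 20 to 35 mm up. Origin: centre of the underside; x points to the back, away from the handle, z up.
- bin_b_grip (a point): Middle of this bin's handle bar: upright black bar 10 mm thick (y), 12 mm deep (x), 42 mm tall, from 16 to 58 mm above the underside, 22 mm clear of the bin's front face. The point lies 83 mm before the bin's origin, 40 mm above the underside; axes as the bin's. Pinch it from above, closing along the bin's y.
- bin_b_heel (a point): Middle of this bin's lower rear edge, 55 mm behind its origin, at the underside: the edge it turns on when the handle is lifted. Axes as the bin's.
- bin_c: One of four alike closed blue plastic bins, fixed grey lid: body 110 mm long (x), 56 mm wide (y; lid 57), 66 mm high, black bow handle on its front. Starts in the rack, handle to the front, 0.5 mm from the next. One weighs 0.75 to 1.0 kg, three 0.15 to 0.17 kg, centre of mass near mid-length, 20 to 35 mm up. Origin: centre of the underside; x points to the back, away from the handle, z up.
- bin_c_grip (a point): Middle of this bin's handle bar: upright black bar 10 mm thick (y), 12 mm deep (x), 42 mm tall, from 16 to 58 mm above the underside, 22 mm clear of the bin's front face. The point lies 83 mm before the bin's origin, 40 mm above the underside; axes as the bin's. Pinch it from above, closing along the bin's y.
- bin_c_heel (a point): Middle of this bin's lower rear edge, 55 mm behind its origin, at the underside: the edge it turns on when the handle is lifted. Axes as the bin's.
- bin_d: One of four alike closed blue plastic bins, fixed grey lid: body 110 mm long (x), 56 mm wide (y; lid 57), 66 mm high, black bow handle on its front. Starts in the rack, handle to the front, 0.5 mm from the next. One weighs 0.75 to 1.0 kg, three 0.15 to 0.17 kg, centre of mass near mid-length, 20 to 35 mm up. Origin: centre of the underside; x points to the back, away from the handle, z up.
- bin_d_grip (a point): Middle of this bin's handle bar: upright black bar 10 mm thick (y), 12 mm deep (x), 42 mm tall, from 16 to 58 mm above the underside, 22 mm clear of the bin's front face. The point lies 83 mm before the bin's origin, 40 mm above the underside; axes as the bin's. Pinch it from above, closing along the bin's y.
- bin_d_heel (a point): Middle of this bin's lower rear edge, 55 mm behind its origin, at the underside: the edge it turns on when the handle is lifted. Axes as the bin's.
- spool: Bystander: part-used green filament spool with white flanges lying flat, 160 mm across, 62 mm high. Origin: centre of the underside.
- goggles: Bystander: yellow goggles with blue lenses, 168 x 39 x 56 mm (long along their y). Origin: centre of the underside.
- oil_bottle: Bystander: small white bottle, 44 mm across, 90 mm high. Origin: centre of the underside.
- bracket: Bystander: white printed bracket lying flat, 107 x 60 x 16 mm. Origin: centre of the underside.

How it is judged:
By the outcome, as a careful person would: the job done as asked, in the order asked, and still so for the second after the job is handed in, with the robot touching nothing.
It also fails if it takes over 72 s, if anything falls off the work surface, if the arm or the gripper's body presses on something with over 40 N, if the wrist force passes 120 N, or if a joint passes its speed limit or range.

## Working session

There is one attempt and no reset: what is moved stays moved. The work goes in short steps, Python scripts to look and compute and a tool call to move; the robot and the scene stay as the last step left them, time stands still between calls to the robot, and variables do not carry over. Pictures are saved under pics/ and viewed, at most 10 in all, crops included, and the job is handed in when it is done.

Besides the shell and the picture viewer there is one more tool, called after "Request:" as name(argument=value, ...) on one line, values as JSON. send_rows: Moves the arm, as the interface text tells. Shift numbers are shares of 0.2 m and turn numbers shares of 90 degrees, none past 1 either way. Its arguments: {"type":"object","properties":{"steps":{"type":"array"},"squeeze":{"type":"number"}},"required":["steps"]}

```bash
mkdir -p pics; ls; python3 - <<'E'
from station import *
import cv2,numpy as np
s=get_state();print(s)
for n in("scene","side"):
    im=snapshot(n);cv2.imwrite(f"pics/{n}0.png",im[:,:,::-1]);m=camera_model(n)
    print(n,m)
E
```

```text
pics
{'clock': 0.0, 'joint_pos': array([-4.96328678e+01,  2.34027258e+00,  4.80088735e+00, -2.70160851e-02,
       -9.25605615e+01, -1.91196134e+01]), 'dq': array([-0.03454381, -0.00548316, -0.00387274, -0.02044543, -0.03876199,
        0.0816243 ]), 'joint_torque': array([ 6.35457836e-04, -3.68203747e+01,  3.47416556e+01,  6.93242535e+00,
       -5.38425476e-03, -3.23503946e-05]), 'tcp_pos': array([ 0.21739939, -0.55887744,  0.23024751]), 'tool_rot': array([[-9.32016030e-01, -3.62416233e-01, -7.70923684e-04],
       [-3.62417031e-01,  9.32014606e-01,  1.63416885e-03],
       [ 1.26262816e-04,  1.80246744e-03, -9.99998368e-01]]), 'wrist_force': array([-0.34413828, -0.04794207,  0.69959223]), 'torque': array([ 0.02467416, -0.03642075,  0.01172287]), 'grip_force': 0.0, 'finger_gap': 0.08537616127714842}
scene {'intrinsics': array([[415.38134342,   0.        , 314.79116295],
       [  0.        , 415.38134342, 199.49572324],
       [  0.        ,   0.        ,   1.        ]]), 'rvec': array([ 0.93316671, -2.18959441,  1.30542723]), 'tvec': array([0.31390625, 0.25042517, 1.05025915])}
side {'intrinsics': array([[475.85937054,   0.        , 317.16735078],
       [  0.        , 475.85937054, 195.29203656],
       [  0.        ,   0.        ,   1.        ]]), 'rvec': array([ 0.53879327, -2.54741762,  1.40299724]), 'tvec': array([0.44539437, 0.21291514, 1.5340013 ])}
```

View pics/scene0.png

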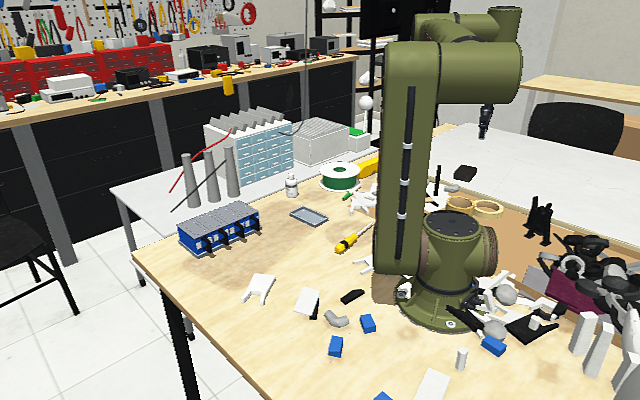

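View pics/side0.png

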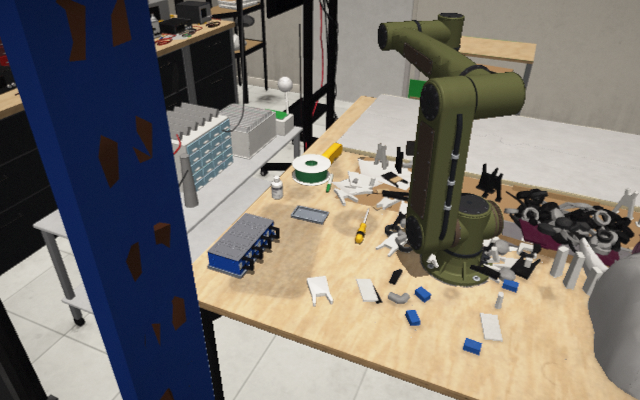

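The scene view shows the rack with its grey lids at about (178–260, 202–255), handles towards the robot, the dock at about (308,215), the bottle at (291,185) and the spool at (340,177). The side view shows the same: rack (243,245), dock (310,214).

```bash
cat > h.py <<'E'
import numpy as np,cv2
from station import *
def ray(m,px,z):
    R=cv2.Rodrigues(np.array(m["rvec"]))[0];t=np.array(m["tvec"]).ravel()
    K=m["intrinsics"];p=np.c_[np.atleast_2d(px).astype(float),np.ones(len(np.atleast_2d(px)))]
    d=(R.T@np.linalg.inv(K)@p.T).T;c=-R.T@t
    return c+d*((z-c[2])/d[:,2])[:,None]
def proj(m,P): return cv2.projectPoints(np.atleast_2d(np.array(P,float)),np.array(m["rvec"]),np.array(m["tvec"]),m["intrinsics"],None)[0][:,0]
E
python3 - <<'E'
from h import *
a=cv2.imread("pics/scene0.png");b=cv2.imread("pics/side0.png")
ca=cv2.resize(a[190:265,170:335],None,fx=4.8,fy=4.0,interpolation=cv2.INTER_CUBIC)
cb=cv2.resize(b[170:280,200:340],None,fx=5,fy=2.7,interpolation=cv2.INTER_CUBIC)
cv2.imwrite("pics/c.png",np.vstack([ca,np.pad(cb,((0,0),(0,ca.shape[1]-cb.shape[1]),(0,0)))]))
m=camera_model("scene")
print(ray(m,[[178,234],[197,256],[259,222],[240,202]],.07));print(ray(m,[[290,213],[308,224],[327,215],[308,205]],.014))
print(ray(m,[[291,195],[340,186]],0))
m=camera_model("side")
print(ray(m,[[291,213],[323,222],[329,212],[299,206]],.014))
print(camera_model("wrist"))
E
```

```text
[[0.6418735  0.37334318 0.07      ]
 [0.50379584 0.38856521 0.07      ]
 [0.52924488 0.16461992 0.07      ]
 [0.67861086 0.13233994 0.07      ]]
[[ 0.58128497  0.00077384  0.014     ]
 [ 0.4843379   0.00585965  0.014     ]
 [ 0.48211577 -0.07908498  0.014     ]
 [ 0.57971771 -0.0811669   0.014     ]]
[[ 0.70263799 -0.10582336  0.        ]
 [ 0.62454068 -0.29166268  0.        ]]
[[ 0.59268986 -0.00782032  0.014     ]
 [ 0.46524508 -0.00458546  0.014     ]
 [ 0.46958157 -0.07124412  0.014     ]
 [ 0.58583453 -0.06123971  0.014     ]]
{'intrinsics': array([[291.08705801,   0.        , 323.34631435],
       [  0.        , 291.08705801, 195.20149999],
       [  0.        ,   0.        ,   1.        ]]), 'rvec': array([-1.65875575, -2.42465429, -0.39046761]), 'tvec': array([ 0.59943365, -0.0397137 ,  0.37920313])}
```

View pics/c.png

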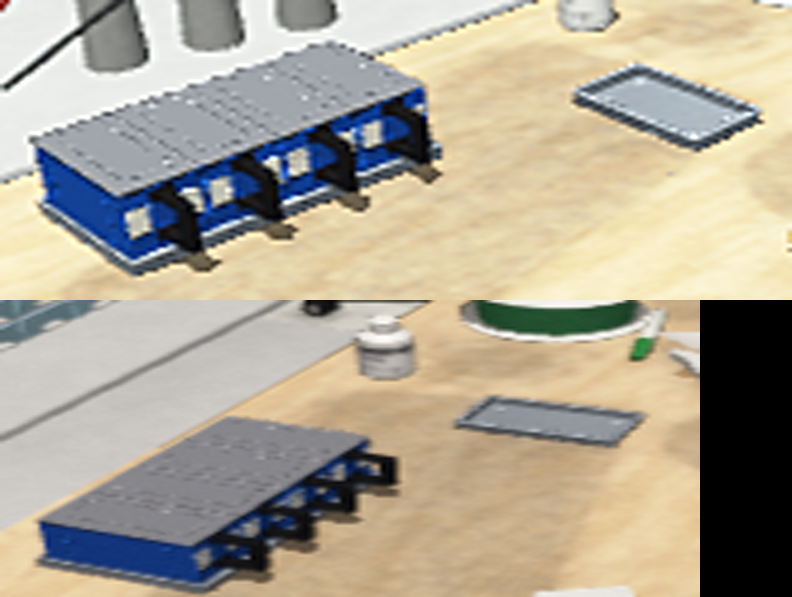

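```bash
python3 - <<'E'
from h import *
m=camera_model("scene")
L=ray(m,[[177.3,225],[196,238.8],[257.5,211.3],[238.8,200.5]],.07);print(L.round(4),L.mean(0))
print(np.linalg.norm(np.diff(L[[0,1,2,3,0]],axis=0),axis=1))
m=camera_model("side")
o=lambda u,v:[200+u/5,170+(v-300)/2.7]
L=ray(m,[o(40,521),o(195,546),o(368,440),o(230,420)],.07);print(L.round(4),L.mean(0))
D=ray(m,[o(457,424),o(615,444),o(645,414),o(490,397)],.014);print(D.round(4),D.mean(0))
s=get_state();w=camera_model("wrist");R=cv2.Rodrigues(w["rvec"])[0];c=-R.T@w["tvec"]
print("cam in tool",s["tool_rot"].T@(c-s["tcp_pos"]),(s["tool_rot"].T@R.T).round(3))
t=np.array([.50,.14,.33]);d=s["tool_rot"].T@(t-s["tcp_pos"]);print("shift",d/.2)
E
```

```text
[[0.6904 0.351  0.07  ]
 [0.5815 0.3485 0.07  ]
 [0.5862 0.1285 0.07  ]
 [0.6904 0.1291 0.07  ]] [0.63713196 0.23926258 0.07      ]
[0.10893879 0.22008299 0.10416059 0.22182354]
[[0.694  0.3565 0.07  ]
 [0.5858 0.3547 0.07  ]
 [0.586  0.1353 0.07  ]
 [0.6914 0.1361 0.07  ]] [0.63929845 0.24566227 0.07      ]
[[ 0.5832  0.0082  0.014 ]
 [ 0.4621  0.0028  0.014 ]
 [ 0.469  -0.0699  0.014 ]
 [ 0.5894 -0.0601  0.014 ]] [ 0.52595351 -0.02975538  0.014     ]
cam in tool [ 8.09252609e-02 -7.17004935e-05 -1.41328876e-01] [[ 0.    -0.95  -0.313]
 [ 1.     0.    -0.   ]
 [ 0.    -0.313  0.95 ]]
shift [-2.58339496  2.7456304  -0.49399307]
```

Request:
send_rows(steps=[1, 0, 0, -0.165, 0, 0, 0.0785, 1, 0, 0, -0.165, 0, 0, 0.0785, 1, 0, 0, -0.165, 0, 0, 0.0785, 1, -0.0786, 0.1886, 0, 0, 0, 0, 1, -0.0786, 0.1886, 0, 0, 0, 0, 1, -0.0786, 0.1886, 0, 0, 0, 0, 1, -0.0786, 0.1886, 0, 0, 0, 0, 1, -0.0786, 0.1886, 0, 0, 0, 0, 1, -0.0786, 0.1886, 0, 0, 0, 0, 1, -0.0786, 0.1886, 0, 0, 0, 0])

```text
clock: 0.93
tcp_pos: [0.3273, -0.2932, 0.3299]
tool_rot: [[-1.0, -0.0, -0.0], [-0.0, 1.0, 0.0], [0.0, 0.0, -1.0]]
wrist_force: [1.1, -0.2, 0.5]
finger_gap: 0.0852
grip_force: 0.0
```

Request:
send_rows(steps=[1, -0.0786, 0.1886, 0, 0, 0, 0, 1, -0.0786, 0.1886, 0, 0, 0, 0, 1, -0.0786, 0.1886, 0, 0, 0, 0, 1, -0.0786, 0.1886, 0, 0, 0, 0, 1, -0.0786, 0.1886, 0, 0, 0, 0, 1, -0.0786, 0.1886, 0, 0, 0, 0, 1, -0.0786, 0.1886, 0, 0, 0, 0, 1, -0.0786, 0.1886, 0, 0, 0, 0, 1, -0.0786, 0.1886, 0, 0, 0, 0, 1, -0.0786, 0.1886, 0, 0, 0, 0])

```text
clock: 1.77
tcp_pos: [0.4843, 0.0845, 0.3302]
tool_rot: [[-1.0, -0.002, -0.0], [-0.002, 1.0, 0.0], [0.0, 0.0, -1.0]]
wrist_force: [1.2, -0.3, 0.1]
finger_gap: 0.085
grip_force: 0.0
```

```bash
python3 - <<'E'
from h import *
s=get_state();m=camera_model("wrist");im=snapshot("wrist")[:,:,::-1];cv2.imwrite("pics/w0.png",im)
import pickle;pickle.dump(m,open("w0.pkl","wb"))
print(s["clock"],s["tcp_pos"],s["tool_rot"].round(4),s["joint_pos"].round(1))
ys=[.157,.214,.272,.329]
print(proj(m,[[.555,y,.062] for y in ys]+[[.583,y,.07] for y in (.128,.352)]+[[.526,-.03,.014]]).round(1))
E
```

```text
1.7667 [0.48425473 0.08450284 0.3301749 ] [[-1.0e+00 -1.7e-03 -0.0e+00]
 [-1.7e-03  1.0e+00  3.0e-04]
 [ 0.0e+00  3.0e-04 -1.0e+00]] [  33.4  -12.2    1.7   -0.  -103.9 -123.4]
[[371.8 205.8]
 [409.8 205.8]
 [448.5 205.9]
 [486.5 206. ]
 [352.3 225.1]
 [501.3 225.3]
 [253.  178.5]]
```

View pics/w0.png

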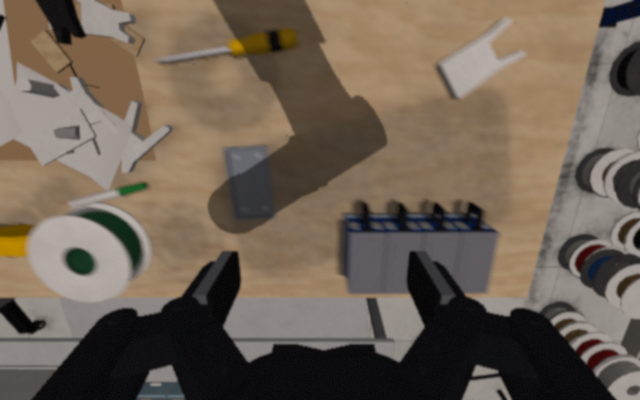

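The wrist view shows the lids at about (345–495, 215–292), the handles at (364,210), (401,210), (438,210) and (474,210), and the dock at (226–272, 147–220), partly in shadow.

```bash
python3 - <<'E'
from h import *
import pickle
m=pickle.load(open("w0.pkl","rb"));im=cv2.imread("pics/w0.png");g=im.max(2)
sub=(g[196:216,350:495]<45).astype(np.uint8)
n,l,st,c=cv2.connectedComponentsWithStats(sub)
for i in range(1,n):
    if st[i,4]>15:print(st[i],c[i]+[350,196], ray(m,[c[i]+[350,196]],.062).round(4))
# grey lids
hsv=cv2.cvtColor(im,cv2.COLOR_BGR2HSV);print(hsv[255,370],hsv[180,250],hsv[150,232],hsv[255,320], im[201:216,364].tolist())
for z,(y0,y1,x0,x1) in ((.07,(210,300,338,505)),(.014,(140,226,218,280))):
    h=hsv[y0:y1,x0:x1];mk=((h[...,0]>100)&(h[...,0]<135)&(h[...,1]<90)&(h[...,2]>40)).astype(np.uint8)
    mk=cv2.morphologyEx(mk,cv2.MORPH_OPEN,np.ones((3,3)));mk=cv2.morphologyEx(mk,cv2.MORPH_CLOSE,np.ones((7,7)))
    k=max(cv2.findContours(mk,0,1)[0],key=cv2.contourArea)
    e=cv2.approxPolyDP(k,5,True)[:,0]+[x0,y0];print(e.tolist());P=ray(m,e,z);print(P.round(4))
    b=cv2.boxPoints(cv2.minAreaRect(ray(m,k[:,0]+[x0,y0],z)[:,:2].astype(np.float32)*1000));print(b.round(1),b.mean(0))
E
```

```text
[10  8 10 12 76] [364.32894737 210.44736842] [[0.5626 0.1462 0.062 ]]
[44  8 14 12 93] [401.01075269 210.97849462] [[0.5633 0.2015 0.062 ]]
[ 79   8  16  12 113] [437.16814159 210.7699115 ] [[0.5628 0.256  0.062 ]]
[113   8  19  12 134] [472.93283582 210.28358209] [[0.562  0.3098 0.062 ]]
[150  11  96] [120  13  59] [111  17 104] [ 16  82 131] [[68, 83, 98], [51, 62, 74], [34, 42, 50], [21, 24, 31], [16, 19, 25], [15, 16, 21], [13, 16, 19], [12, 12, 15], [14, 17, 19], [13, 15, 19], [13, 16, 20], [18, 20, 23], [15, 16, 18], [16, 17, 18], [15, 15, 15]]
[[359, 215], [345, 220], [347, 276]]
[[0.5667 0.1374 0.07  ]
 [0.5748 0.1168 0.07  ]
 [0.6718 0.1224 0.07  ]]
[[566.2 139.2]
 [566.8 116.6]
 [672.  119.2]
 [671.4 141.9]] [619.0814  129.21265]
[[263, 147], [227, 150], [240, 217], [271, 212]]
[[ 0.4748 -0.0105  0.014 ]
 [ 0.4797 -0.0675  0.014 ]
 [ 0.5936 -0.057   0.014 ]
 [ 0.5843 -0.0039  0.014 ]]
[[474.4  -8.6]
 [477.7 -69.3]
 [595.5 -62.9]
 [592.2  -2.2]] [534.94073  -35.786858]
```

Request:
send_rows(steps=[0.42, 0.037, 0.13, 0.108, 0, 0, 0, 0.42, 0.037, 0.13, 0.108, 0, 0, 0, 0.42, 0.037, 0.13, 0.108, 0, 0, 0, 0.42, 0.037, 0.13, 0.108, 0, 0, 0, 0.42, 0.037, 0.13, 0.108, 0, 0, 0, 0.42, 0.037, 0.13, 0.108, 0, 0, 0, 0.42, 0, 0, 0, 0, 0, 0, 0.42, 0, 0, 0, 0, 0, 0, 0.42, 0, 0, 0, 0, 0, 0, 0.42, 0, 0, 0, 0, 0, 0])

```text
clock: 2.65
tcp_pos: [0.4401, 0.2379, 0.2018]
tool_rot: [[-1.0, -0.0, 0.001], [-0.0, 1.0, 0.001], [-0.001, 0.001, -1.0]]
wrist_force: [0.2, -0.3, 0.6]
finger_gap: 0.0357
grip_force: 0.0
```

```bash
python3 - <<'E'
from h import *
s=get_state();m=camera_model("wrist");im=snapshot("wrist")[:,:,::-1];cv2.imwrite("pics/w1.png",im)
import pickle;pickle.dump(m,open("w1.pkl","wb"))
print(s["clock"],s["tcp_pos"],s["tool_rot"].round(4))
c=cv2.resize(im[150:320,140:500],None,fx=2.2,fy=2.2,interpolation=cv2.INTER_CUBIC);cv2.imwrite("pics/w1c.png",c)
E
```

```text
2.65 [0.44013725 0.23785532 0.20184036] [[-1.0e+00 -1.0e-04  1.3e-03]
 [-1.0e-04  1.0e+00  1.0e-03]
 [-1.3e-03  1.0e-03 -1.0e+00]]
```

View pics/w1c.png

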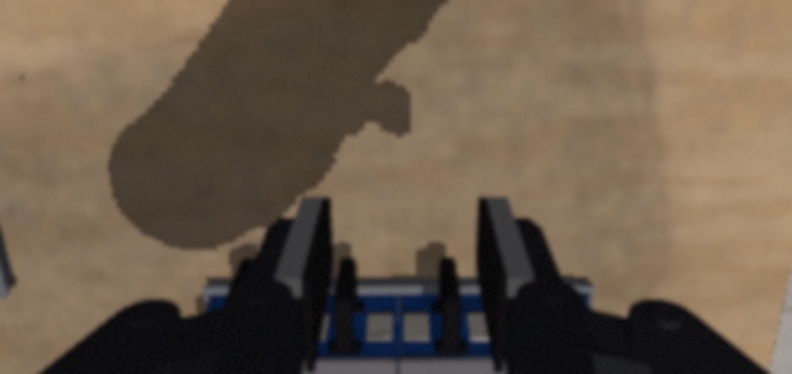

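The close view shows the rack front edge running from crop (208,280) to (590,280) and the two middle handles at crop u≈347 and 447, with their lower front ends at v≈260.

```bash
python3 - <<'E'
from h import *
import pickle
m=pickle.load(open("w1.pkl","rb"))
o=lambda u,v:[140+u/2.2,150+v/2.2]
print("rack front",ray(m,[o(207,280),o(592,280)],.014).round(4))
print("bar low front",ray(m,[o(347,259),o(447,259)],.02).round(4))
print("body gaps",ray(m,[o(398,300),o(398,355)],.03).round(4), "lid front edge",ray(m,[o(400,357)],.07).round(4))
print("lid seam",ray(m,[o(398,362)],.07).round(4))
E
```

```text
rack front [[0.5817 0.1206 0.014 ]
 [0.5816 0.3504 0.014 ]]
bar low front [[0.5635 0.2051 0.02  ]
 [0.5634 0.2631 0.02  ]]
body gaps [[0.5842 0.2347 0.03  ]
 [0.6225 0.2346 0.03  ]] lid front edge [[0.5901 0.236  0.07  ]]
lid seam [[0.5933 0.235  0.07  ]]
```

Request:
send_rows(steps=[0.42, -0.151, -0.04, 0.125, 0, 0, 0, 0.42, -0.151, -0.04, 0.125, 0, 0, 0, 0.42, -0.151, -0.04, 0.125, 0, 0, 0, 0.42, -0.151, -0.04, 0.125, 0, 0, 0, 0.42, 0, 0, 0, 0, 0, 0, 0.42, 0, 0, 0.125, 0, 0, 0, 0.42, 0, 0, 0.125, 0, 0, 0, 0.42, 0, 0, 0.124, 0, 0, 0, 0.42, 0, 0, 0, 0, 0, 0, 0.42, 0, 0, 0, 0, 0, 0], squeeze=20)

```text
clock: 3.53
tcp_pos: [0.5602, 0.2054, 0.0258]
tool_rot: [[-1.0, -0.0, -0.001], [-0.0, 1.0, -0.001], [0.001, -0.001, -1.0]]
wrist_force: [0.4, 0.2, 0.4]
finger_gap: 0.0358
grip_force: 0.0
```

```bash
python3 - <<'E'
from h import *
im=snapshot("wrist")[:,:,::-1]
c=cv2.resize(im[200:400,160:480],None,fx=2.2,fy=2.2,interpolation=cv2.INTER_CUBIC)
im2=snapshot("side")[:,:,::-1];c2=cv2.resize(im2[200:290,190:310],None,fx=2.0,fy=2.0,interpolation=cv2.INTER_CUBIC);c[:180,:240]=c2
cv2.imwrite("pics/w2.png",c)
E
```

```text
(no output)
```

View pics/w2.png

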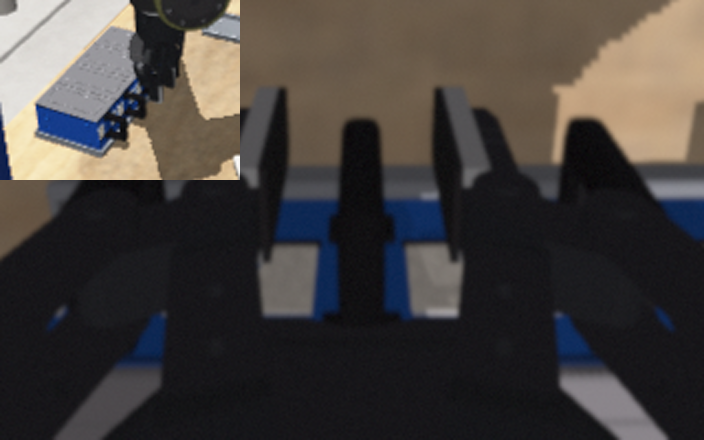

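The handle stands centred between the pads (u≈361, pads at 288 and 434), reaching slightly farther from the robot than the pads do.

Request:
send_rows(steps=[0.42, -0.01, 0, 0, 0, 0, 0, 0, 0, 0, 0, 0, 0, 0, 0, 0, 0, 0, 0, 0, 0, 0, 0, 0, 0, 0, 0, 0, 0, 0, 0, 0, 0, 0, 0, 0, 0, 0, 0, 0, 0, 0, 0, 0, 0, 0, 0, 0, 0, 0, 0, 0, 0, 0, 0, 0, 0, 0, 0, 0, 0, 0, 0, 0, 0, 0, 0, 0, 0, 0], squeeze=20)

```text
clock: 4.47
tcp_pos: [0.563, 0.2065, 0.0273]
tool_rot: [[-1.0, -0.001, 0.002], [-0.001, 1.0, 0.0], [-0.002, 0.0, -1.0]]
wrist_force: [-2.6, -0.8, 6.3]
finger_gap: 0.0098
grip_force: 24.4
```

Request:
send_rows(steps=[0, -0.0015, 0, -0.01, 0, 0.01, 0, 0, -0.0015, 0, -0.01, 0, 0.01, 0, 0, -0.0015, 0, -0.01, 0, 0.01, 0, 0, 0, 0, 0, 0, 0, 0, 0, 0, 0, 0, 0, 0, 0, 0, 0, 0, 0, 0, 0, 0, 0, 0, 0, 0, 0, 0, 0, 0, 0, 0, 0, 0, 0, 0, 0, 0, 0, 0, 0, 0, 0, 0, 0, 0, 0, 0, 0, 0])

```text
clock: 5.3
tcp_pos: [0.5632, 0.2063, 0.0316]
tool_rot: [[-0.999, -0.001, -0.047], [-0.001, 1.0, -0.0], [0.047, -0.0, -0.999]]
wrist_force: [0.0, -0.8, -3.8]
finger_gap: 0.0102
grip_force: 23.2
```

```bash
python3 -c "
from station import *
s=get_state();print(s['wrist_force'],s['torque'],s['tcp_pos'],s['grip_force'])"
```

```text
[ 0.04639148 -0.82823926 -3.76939968] [-0.07324594 -0.5739343  -0.06605298] [0.5632485  0.2062884  0.03160428] 23.17980702035129
```

Request:
send_rows(steps=[0, -0.0015, 0, -0.01, 0, 0.01, 0, 0, -0.0015, 0, -0.01, 0, 0.01, 0, 0, 0, 0, 0, 0, 0, 0, 0, 0, 0, 0, 0, 0, 0, 0, 0, 0, 0, 0, 0, 0, 0, 0, 0, 0, 0, 0, 0, 0, 0, 0, 0, 0, 0, 0, 0, 0, 0, 0, 0, 0, 0, 0, 0, 0, 0, 0, 0, 0, 0, 0, 0, 0, 0, 0, 0])

```text
clock: 6.13
tcp_pos: [0.564, 0.2063, 0.0358]
tool_rot: [[-0.997, -0.001, -0.079], [-0.001, 1.0, -0.0], [0.079, -0.0, -0.997]]
wrist_force: [-2.1, 0.0, -1.3]
finger_gap: 0.0095
grip_force: 23.4
```

```bash
python3 - <<'E'
from h import *
s=get_state();print(s['wrist_force'],s['torque'],s['tcp_pos'])
im2=snapshot("side")[:,:,::-1];c2=cv2.resize(im2[190:290,190:310],None,fx=5,fy=5,interpolation=cv2.INTER_CUBIC);cv2.imwrite("pics/s3.png",c2)
E
```

```text
[-2.05516275  0.0221751  -1.29607286] [-0.13114161  0.45068289 -0.06630737] [0.56403664 0.20634533 0.03580338]
```

Request:
send_rows(steps=[0, 0, 0, 0, 0, -0.006, 0, 0, 0, 0, 0, 0, 0, 0, 0, 0, 0, 0, 0, 0, 0, 0, 0, 0, 0, 0, 0, 0, 0, 0, 0, 0, 0, 0, 0, 0, 0, 0, 0, 0, 0, 0, 0, 0, 0, 0, 0, 0, 0, 0, 0, 0, 0, 0, 0, 0, 0, 0, 0, 0, 0, 0, 0, 0, 0, 0, 0, 0, 0, 0])

```text
clock: 7.02
tcp_pos: [0.5641, 0.2063, 0.0357]
tool_rot: [[-0.998, -0.001, -0.069], [-0.001, 1.0, -0.0], [0.069, -0.0, -0.998]]
wrist_force: [-0.2, -0.5, -5.5]
finger_gap: 0.0098
grip_force: 22.8
```

```bash
python3 -c "
from station import *
s=get_state();print(s['wrist_force'],s['torque'],s['tcp_pos'],s['tool_rot'][0,2])"
```

```text
[-0.23809434 -0.47803234 -5.49012764] [-0.08177093  0.10864119 -0.03941885] [0.56413529 0.20631775 0.03568221] -0.06935421067849011
```

View pics/s3.png

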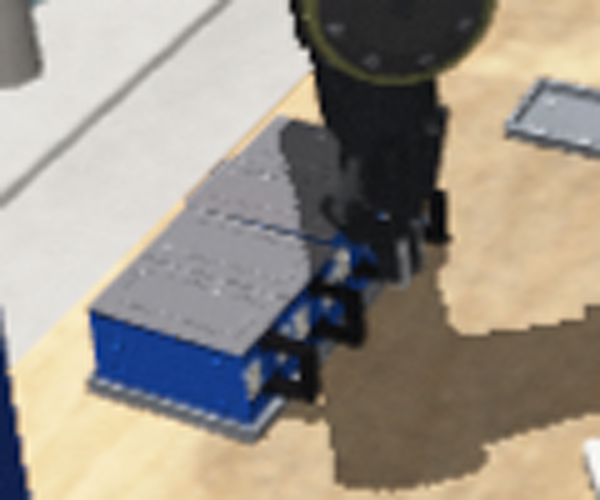

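The picture shows just the second bin from the right lifted at its front, the neighbours still standing. The reading of about −5 N points to the full one. I'll let it down and weigh a neighbour the same way to compare.

Request:
send_rows(steps=[0, 0.0015, 0, 0.01, 0, -0.0088, 0, 0, 0.0015, 0, 0.01, 0, -0.0088, 0, 0, 0.0015, 0, 0.01, 0, -0.0088, 0, 0, 0.0015, 0, 0.01, 0, -0.0088, 0, 0, 0.0015, 0, 0.01, 0, -0.0088, 0, 0, 0, 0, 0, 0, 0, 0, 0.42, 0, 0, 0, 0, 0, 0, 0.42, 0, 0, 0, 0, 0, 0, 0.42, 0, 0, 0, 0, 0, 0, 0.42, 0, 0, 0, 0, 0, 0])

```text
clock: 7.85
tcp_pos: [0.5626, 0.2066, 0.0262]
tool_rot: [[-1.0, -0.001, 0.0], [-0.001, 1.0, 0.001], [-0.0, 0.001, -1.0]]
wrist_force: [0.4, 0.4, -0.0]
finger_gap: 0.0361
grip_force: 0.0
```

```bash
python3 -c "
from station import *
s=get_state();print(s['wrist_force'],s['torque'],s['tcp_pos'],s['tool_rot'][0,2],s['finger_gap'])"
```

```text
[ 0.40178392  0.40996112 -0.03236094] [ 0.005183   -0.00507323  0.00132872] [0.56256076 0.20661246 0.0262142 ] 0.0003985481922807267 0.03607636008071294
```

Request:
send_rows(steps=[0.42, 0, 0, -0.13, 0, 0, 0, 0.42, 0, 0, -0.13, 0, 0, 0, 0.42, 0, 0.145, 0, 0, 0, 0, 0.42, 0, 0.1425, 0, 0, 0, 0, 0.42, 0, 0, 0, 0, 0, 0, 0.42, 0, 0, 0.13, 0, 0, 0, 0.42, 0, 0, 0.13, 0, 0, 0, 0.2, 0, 0, 0, 0, 0, 0, 0.2, 0, 0, 0, 0, 0, 0, 0.2, 0, 0, 0, 0, 0, 0])

```text
clock: 8.68
tcp_pos: [0.5631, 0.264, 0.0275]
tool_rot: [[-1.0, -0.001, 0.002], [-0.001, 1.0, 0.0], [-0.002, 0.0, -1.0]]
wrist_force: [0.6, 0.2, 0.8]
finger_gap: 0.0172
grip_force: 0.0
```

Request:
send_rows(steps=[0, 0, 0, 0, 0, 0, 0, 0, 0, 0, 0, 0, 0, 0, 0, 0, 0, 0, 0, 0, 0, 0, 0, 0, 0, 0, 0, 0, 0, 0, 0, 0, 0, 0, 0, 0, -0.0015, 0, -0.01, 0, 0.009, 0, 0, -0.0015, 0, -0.01, 0, 0.009, 0, 0, -0.0015, 0, -0.01, 0, 0.009, 0, 0, -0.0015, 0, -0.01, 0, 0.009, 0, 0, 0, 0, 0, 0, 0, 0])

```text
clock: 9.52
tcp_pos: [0.5639, 0.264, 0.0342]
tool_rot: [[-0.998, -0.0, -0.058], [-0.0, 1.0, 0.0], [0.058, 0.0, -0.998]]
wrist_force: [-1.7, 0.1, 2.4]
finger_gap: 0.0096
grip_force: 25.8
```

Request:
send_rows(steps=[0, 0, 0, -0.01, 0, 0.006, 0, 0, 0, 0, 0, 0, 0, 0, 0, 0, 0, 0, 0, 0, 0, 0, 0, 0, 0, 0, 0, 0, 0, 0, 0, 0, 0, 0, 0, 0, 0, 0, 0, 0, 0, 0, 0, 0, 0, 0, 0, 0, 0, 0, 0, 0, 0, 0, 0, 0, 0, 0, 0, 0, 0, 0, 0, 0, 0, 0, 0, 0, 0, 0])

```text
clock: 10.35
tcp_pos: [0.5635, 0.2638, 0.0357]
tool_rot: [[-0.998, -0.001, -0.066], [-0.001, 1.0, -0.0], [0.066, -0.0, -0.998]]
wrist_force: [1.3, -0.4, -0.7]
finger_gap: 0.0095
grip_force: 25.4
```

```bash
python3 -c "
from station import *
s=get_state();print(s['wrist_force'],s['torque'],s['tcp_pos'],s['tool_rot'][0,2],s['finger_gap'])"
```

```text
[ 1.27132163 -0.39497753 -0.71089586] [-0.0030857  -0.26393659 -0.01937981] [0.56350252 0.2638079  0.03572996] -0.06644535430442124 0.00951543004047008
```

The neighbour gives only about −0.7 N, so the second bin from the right (y≈0.206) is the full one. I'll let the light one down and go back.

Request:
send_rows(steps=[0, 0.0012, 0, 0.01, 0, -0.0084, 0, 0, 0.0012, 0, 0.01, 0, -0.0084, 0, 0, 0.0012, 0, 0.01, 0, -0.0084, 0, 0, 0.0012, 0, 0.01, 0, -0.0084, 0, 0, 0.0012, 0, 0.01, 0, -0.0084, 0, 0, 0, 0, 0, 0, 0, 0, 0.42, 0, 0, 0, 0, 0, 0, 0.42, 0, 0, 0, 0, 0, 0, 0.42, 0, 0, 0, 0, 0, 0, 0.42, 0, 0, 0, 0, 0, 0])

```text
clock: 11.18
tcp_pos: [0.562, 0.2638, 0.0256]
tool_rot: [[-1.0, -0.001, -0.0], [-0.001, 1.0, -0.0], [0.0, -0.0, -1.0]]
wrist_force: [0.5, -0.3, -0.5]
finger_gap: 0.0359
grip_force: 0.0
```

Request:
send_rows(steps=[0.42, 0, 0, -0.13, 0, 0, 0, 0.42, 0, 0, -0.13, 0, 0, 0, 0.42, 0, -0.145, 0, 0, 0, 0, 0.42, 0, -0.1425, 0, 0, 0, 0, 0.42, 0, 0, 0, 0, 0, 0, 0.42, 0, 0, 0.13, 0, 0, 0, 0.42, 0, 0, 0.13, 0, 0, 0, 0.2, 0, 0, 0, 0, 0, 0, 0.2, 0, 0, 0, 0, 0, 0, 0.2, 0, 0, 0, 0, 0, 0])

```text
clock: 12.02
tcp_pos: [0.5629, 0.2066, 0.0273]
tool_rot: [[-1.0, -0.001, 0.001], [-0.001, 1.0, -0.0], [-0.001, -0.0, -1.0]]
wrist_force: [0.3, 0.3, 0.2]
finger_gap: 0.0176
grip_force: 0.0
```

```bash
python3 - <<'E'
from h import *
s=get_state();print(s['wrist_force'],s['tcp_pos'],s['tool_rot'].round(4).tolist(),s['finger_gap'])
a=snapshot("side")[:,:,::-1];c=cv2.resize(a[190:290,190:340],None,fx=5,fy=5,interpolation=cv2.INTER_CUBIC);cv2.imwrite("pics/s4.png",c)
E
```

```text
[0.31053558 0.25889507 0.24613908] [0.56291685 0.20658774 0.02730915] [[-1.0, -0.0013, 0.0014], [-0.0013, 1.0, -0.0001], [-0.0014, -0.0001, -1.0]] 0.017629022679460506
```

View pics/s4.png

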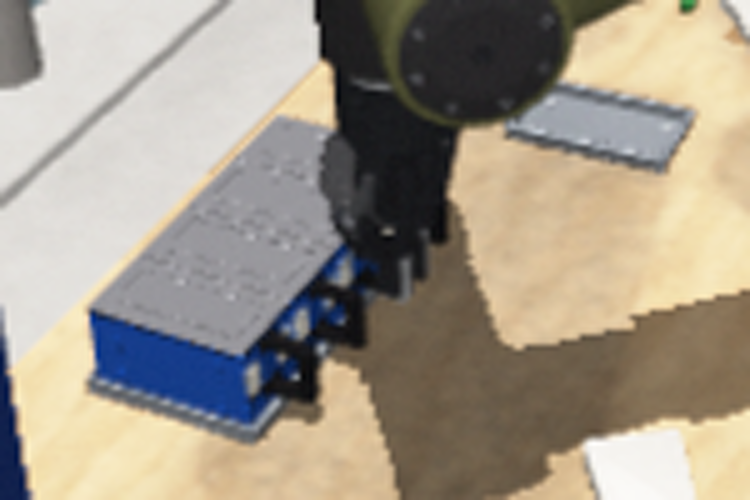

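Everything stands seated again and the pads straddle the full bin's handle. Now a firm grip and tilt to clear the lip.

Request:
send_rows(steps=[0, 0, 0, 0, 0, 0, 0, 0, 0, 0, 0, 0, 0, 0, 0, 0, 0, 0, 0, 0, 0, 0, 0, 0, 0, 0, 0, 0, 0, -0.003, 0, -0.0196, 0, 0.018, 0, 0, -0.003, 0, -0.0196, 0, 0.018, 0, 0, -0.003, 0, -0.0196, 0, 0.018, 0, 0, -0.003, 0, -0.0196, 0, 0.018, 0, 0, 0, 0, 0, 0, 0, 0, 0, 0, 0, 0, 0, 0, 0], squeeze=100)

```text
clock: 12.9
tcp_pos: [0.5659, 0.2066, 0.0421]
tool_rot: [[-0.994, -0.001, -0.111], [-0.001, 1.0, 0.001], [0.111, 0.001, -0.994]]
wrist_force: [-2.4, 0.2, 2.7]
finger_gap: 0.0082
grip_force: 98.7
```

```bash
python3 - <<'E'
from h import *
s=get_state();print(s['wrist_force'],s['torque'],s['tcp_pos'],s['tool_rot'].round(4).tolist(),s['finger_gap'],s['grip_force'])
E
```

```text
[-2.42891455  0.1753396   2.70938457] [-0.10319942 -0.45628307 -0.01137889] [0.56585074 0.20663627 0.04214862] [[-0.9938, -0.0006, -0.1112], [-0.0007, 1.0, 0.0007], [0.1112, 0.0008, -0.9938]] 0.00819898583158135 98.73539987951517
```

Request:
send_rows(steps=[0, 0.0514, 0, -0.0094, 0, 0, 0, 0, 0.0514, 0, -0.0094, 0, 0, 0, 0, 0.0514, 0, -0.0094, 0, 0, 0, 0, 0.0514, 0, -0.0094, 0, 0, 0, 0, 0.0514, 0, -0.0094, 0, 0, 0, 0, 0.0746, 0, 0.0083, 0, 0, 0, 0, 0.0746, 0, 0.0083, 0, 0, 0, 0, 0.0746, 0, 0.0083, 0, 0, 0, 0, 0.0746, 0, 0.0083, 0, 0, 0, 0, 0.0746, 0, 0.0083, 0, 0, 0])

```text
clock: 13.73
tcp_pos: [0.4379, 0.2056, 0.0542]
tool_rot: [[-0.993, -0.0, -0.116], [-0.0, 1.0, -0.001], [0.116, -0.001, -0.993]]
wrist_force: [-0.3, -0.6, -8.8]
finger_gap: 0.0083
grip_force: 97.5
```

```bash
python3 - <<'E'
from h import *
s=get_state();print(s['wrist_force'],s['torque'],s['tcp_pos'],s['tool_rot'].round(4).tolist(),s['finger_gap'],s['grip_force'])
a=snapshot("side")[:,:,::-1];c=cv2.resize(a[180:290,190:350],None,fx=4.8,fy=4.8,interpolation=cv2.INTER_CUBIC);cv2.imwrite("pics/s5.png",c)
E
```

```text
[-0.28250927 -0.63412126 -8.84178066] [ 0.09291256  0.04268124 -0.01030746] [0.43786744 0.20564175 0.05424102] [[-0.9933, -0.0005, -0.1158], [-0.0004, 1.0, -0.001], [0.1158, -0.001, -0.9933]] 0.00830263175460664 97.5426348298788
```

View pics/s5.png

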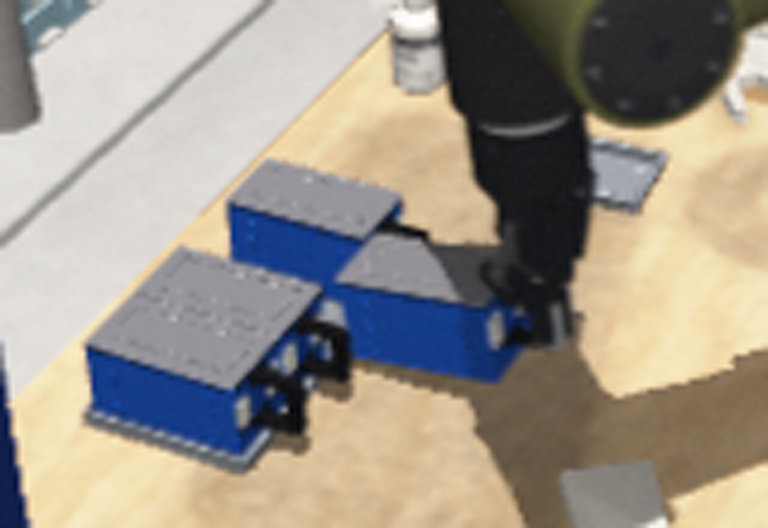

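The bin is out clear of the lip, with its weight on the tool (8.8 N, about 0.9 kg). The other three stand in place.

Request:
send_rows(steps=[0, 0.066, 0, 0.0077, 0, 0, 0, 0, 0.066, 0, 0.0077, 0, 0, 0, 0, 0.066, 0, 0.0077, 0, 0, 0, 0, 0, 0, 0, 0, -0.0246, 0, 0, 0, 0, 0, 0, -0.0246, 0, 0, 0, 0, 0, 0, -0.0246, 0, 0, 0, 0, 0.034, 0, 0, 0, 0, 0, 0, 0.034, 0, 0, 0, 0, 0, 0, 0.034, 0, 0, 0, 0, 0, 0, 0.025, 0, 0, 0])

```text
clock: 14.62
tcp_pos: [0.3994, 0.2054, 0.0288]
tool_rot: [[-1.0, -0.0, -0.001], [-0.0, 1.0, -0.002], [0.001, -0.002, -1.0]]
wrist_force: [-0.2, -0.2, -8.9]
finger_gap: 0.0086
grip_force: 97.8
```

```bash
python3 - <<'E'
from h import *
s=get_state();print(s['wrist_force'],s['torque'],s['tcp_pos'],s['tool_rot'].round(4).tolist(),s['finger_gap'],s['grip_force'])
E
```

```text
[-0.19304346 -0.15162248 -8.88949566] [-0.00861888  0.78675607  0.01437914] [0.3993557  0.2054496  0.02881087] [[-1.0, -0.0002, -0.0008], [-0.0002, 1.0, -0.0017], [0.0008, -0.0017, -1.0]] 0.008643331231928288 97.80287314206362
```

Request:
send_rows(steps=[0, 0, 0, 0.0075, 0, 0, 0, 0, 0, 0, 0.0075, 0, 0, 0, 0, 0, 0, 0.005, 0, 0, 0, 0, 0, 0, 0.005, 0, 0, 0, 0, 0, 0, 0.005, 0, 0, 0, 0, 0, 0, 0, 0, 0, 0, 0, 0, 0, 0, 0, 0, 0, 0, 0, 0, 0, 0, 0, 0, 0, 0, 0, 0, 0, 0, 0, 0, 0, 0, 0, 0, 0, 0])

```text
clock: 15.45
tcp_pos: [0.4006, 0.2064, 0.0256]
tool_rot: [[-1.0, -0.001, 0.003], [-0.001, 1.0, 0.0], [-0.003, 0.0, -1.0]]
wrist_force: [-0.7, 0.5, -8.0]
finger_gap: 0.0085
grip_force: 98.1
```

Request:
send_rows(steps=[0, 0, 0, 0.005, 0, 0, 0, 0, 0, 0, 0.005, 0, 0, 0, 0, 0, 0, 0.005, 0, 0, 0, 0, 0, 0, 0, 0, 0, 0, 0, 0, 0, 0, 0, 0, 0, 0, 0, 0, 0, 0, 0, 0, 0, 0, 0, 0, 0, 0, 0, 0, 0, 0, 0, 0, 0, 0, 0, 0, 0, 0, 0, 0, 0, 0, 0, 0, 0, 0, 0, 0])

```text
clock: 16.28
tcp_pos: [0.4005, 0.2065, 0.0242]
tool_rot: [[-1.0, -0.001, 0.004], [-0.001, 1.0, 0.0], [-0.004, 0.0, -1.0]]
wrist_force: [-9.9, -2.5, 5.7]
finger_gap: 0.0088
grip_force: 100.3
```

```bash
python3 -c "
from station import *
s=get_state();print(s['wrist_force'],s['torque'],s['tcp_pos'],s['tool_rot'].round(4)[0])"
```

```text
[-9.92203607 -2.50885196  5.74537003] [-0.65980293  3.24879585 -0.05260534] [0.40053406 0.20649766 0.02420398] [-1.     -0.0015  0.0035]
```

Request:
send_rows(steps=[0.42, 0, 0, 0, 0, 0, 0, 0.42, 0, 0, 0, 0, 0, 0, 0.42, 0, 0, 0, 0, 0, 0, 0.42, 0, 0, 0, 0, 0, 0, 0.42, 0, 0, -0.165, 0, 0, 0, 0.42, 0, 0, -0.165, 0, 0, 0, 0.42, 0, 0, -0.165, 0, 0, 0, 1, 0, 0, -0.165, 0, 0, 0, 1, 0, 0, -0.165, 0, 0, 0, 1, 0, 0, 0, 0, 0, 0])

```text
clock: 17.12
tcp_pos: [0.4026, 0.2074, 0.1955]
tool_rot: [[-1.0, -0.001, 0.013], [-0.001, 1.0, 0.007], [-0.013, 0.007, -1.0]]
wrist_force: [0.7, -0.4, 1.6]
finger_gap: 0.0709
grip_force: 0.0
```

```bash
python3 - <<'E'
from h import *
import pickle
s=get_state();m=camera_model("wrist");im=snapshot("wrist")[:,:,::-1];cv2.imwrite("pics/w6.png",im);pickle.dump(m,open("w6.pkl","wb"))
print(s['wrist_force'],s['tcp_pos'],s['tool_rot'].round(4)[0],s['finger_gap'])
E
```

```text
[ 0.7269418  -0.42002525  1.61848934] [0.40263806 0.20735535 0.19545163] [-9.999e-01 -7.000e-04  1.300e-02] 0.0708531051374385
```

View pics/w6.png

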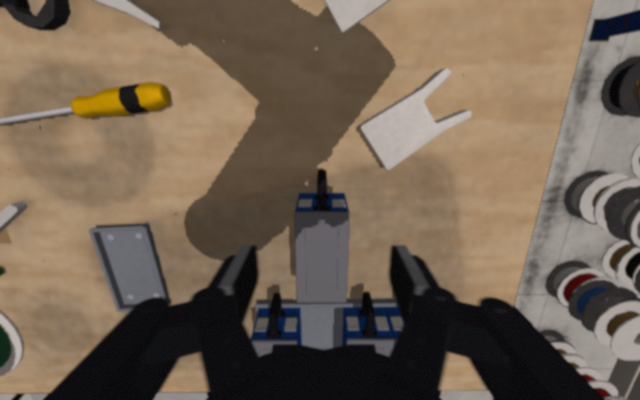

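The wrist view shows the bin standing flat and free, with its lid at about (295–349, 208–303). The dock is fully lit and slightly turned, with corners at about (92,228), (149,222), (170,298) and (120,309).

```bash
python3 - <<'E'
from h import *
import pickle
snapshot("wrist");snapshot("wrist");m=camera_model("wrist");im=np.ascontiguousarray(snapshot("wrist")[:,:,::-1]);s=get_state()
cv2.imwrite("pics/w7.png",im);pickle.dump(m,open("w7.pkl","wb"));print(s["tcp_pos"],s["tool_rot"].round(4).tolist(),s["finger_gap"])
hsv=cv2.cvtColor(im,cv2.COLOR_BGR2HSV).astype(int)
print(hsv[260,320],hsv[285,105+30],hsv[215,120],hsv[250,370],hsv[228:240,94:100,1].mean(),hsv[215:225:2,120].tolist())
for z,(y0,y1,x0,x1),nm in ((.066,(203,300,285,360),"lid"),(.014,(210,320,80,185),"dock")):
    h=hsv[y0:y1,x0:x1];b=im[y0:y1,x0:x1].astype(int);mk=(b[...,2]-b[...,0]<12).astype(np.uint8)
    if nm=="lid": mk&=(b[...,0]-b[...,2]<45).astype(np.uint8)
    mk=cv2.morphologyEx(mk,cv2.MORPH_OPEN,np.ones((5,5)))
    k=max(cv2.findContours(mk,0,1)[0],key=cv2.contourArea)
    P=ray(m,k[:,0]+[x0,y0],z)[:,:2].astype(np.float32)*1000
    r=cv2.minAreaRect(P);print(nm,r,cv2.boxPoints(r).round(1).tolist(),cv2.contourArea(P))
    e=cv2.approxPolyDP(k,4,True)[:,0]+[x0,y0];print(e.tolist(),ray(m,e,z).round(4).tolist())
E
```

```text
[0.39972236 0.2060983  0.18638605] [[-1.0, -0.0009, 0.0019], [-0.0009, 1.0, -0.0005], [-0.0019, -0.0005, -1.0]] 0.08535741244888674
[144  13 100] [116  16 110] [ 16  88 160] [ 15  83 141] 40.77777777777778 [[16, 88, 160], [16, 90, 161], [16, 91, 163], [16, 87, 164], [16, 87, 161]]
lid ((469.1140441894531, 205.4940643310547), (55.40510177612305, 110.42948913574219), 89.63288116455078) [[413.70001220703125, 178.10000610351562], [524.2000122070312, 177.39999389648438], [524.5, 232.8000030517578], [414.1000061035156, 233.5]] 5839.733899107669
[[298, 203], [298, 299], [347, 299], [350, 217], [333, 216], [348, 215], [347, 204]] [[0.4141, 0.182, 0.066], [0.5242, 0.1791, 0.066], [0.5241, 0.2319, 0.066], [0.4285, 0.2323, 0.066], [0.4275, 0.2157, 0.066], [0.4264, 0.2303, 0.066], [0.415, 0.229, 0.066]]
dock ((532.6676635742188, -28.83077621459961), (128.2942657470703, 111.36827087402344), 0.055660609155893326) [[468.5, 26.799999237060547], [468.6000061035156, -84.5999984741211], [596.9000244140625, -84.5], [596.7999877929688, 26.899999618530273]] 10028.19159290479
[[88, 235], [113, 310], [104, 319], [184, 319], [184, 297], [165, 300], [147, 231]] [[0.4738, -0.0743, 0.014], [0.5824, -0.0692, 0.014], [0.5969, -0.0845, 0.014], [0.5968, 0.0216, 0.014], [0.5619, 0.0269, 0.014], [0.5666, 0.0016, 0.014], [0.4685, -0.003, 0.014]]
```

Request:
send_rows(steps=[1, -0.017, -0.197, -0.053, 0, 0, 0, 1, -0.017, -0.197, -0.053, 0, 0, 0, 1, -0.017, -0.197, -0.053, 0, 0, 0, 1, -0.017, -0.197, -0.053, 0, 0, 0, 1, -0.017, -0.197, -0.053, 0, 0, 0, 1, -0.017, -0.197, -0.053, 0, 0, 0, 1, 0, 0, 0, 0, 0, 0, 1, 0, 0, 0, 0, 0, 0, 1, 0, 0, 0, 0, 0, 0, 1, 0, 0, 0, 0, 0, 0])

```text
clock: 18.15
tcp_pos: [0.4201, -0.0294, 0.2497]
tool_rot: [[-1.0, -0.002, 0.001], [-0.002, 1.0, -0.0], [-0.001, -0.0, -1.0]]
wrist_force: [-0.4, 0.1, 0.5]
finger_gap: 0.0852
grip_force: 0.0
```

```bash
cat > dock.py <<'E'
from h import *
import pickle
def run():
    m=camera_model("wrist");im=np.ascontiguousarray(snapshot("wrist")[:,:,::-1]);s=get_state()
    cv2.imwrite("pics/w8.png",im);pickle.dump(m,open("w8.pkl","wb"));print(s["tcp_pos"],s["tool_rot"].round(4).tolist(),s["finger_gap"])
    hsv=cv2.cvtColor(im,cv2.COLOR_BGR2HSV).astype(int)
    q=proj(m,[[.532,-.033,.004]])[0];q0=q.astype(int);print("q",q)
    B=proj(m,[[x,y,.01] for x in(.45,.62) for y in(-.095,.035)]);(x0,y0),(x1,y1)=B.min(0).astype(int),B.max(0).astype(int)
    y1=min(y1,400);print(x0,x1,y0,y1)
    mk=((hsv[...,1]<45)&(hsv[...,2]>45)).astype(np.uint8);M=np.zeros_like(mk);M[y0:y1,x0:x1]=mk[y0:y1,x0:x1]
    M=cv2.morphologyEx(M,cv2.MORPH_OPEN,np.ones((3,3)));M=cv2.morphologyEx(M,cv2.MORPH_CLOSE,np.ones((7,7)))
    n,l,st,c=cv2.connectedComponentsWithStats(M);i=l[q0[1],q0[0]];print(st[i],c[i])
    k=max(cv2.findContours((l==i).astype(np.uint8),0,1)[0],key=cv2.contourArea)
    for z in(.014,.0):
        P=ray(m,k[:,0],z)[:,:2].astype(np.float32)*1000;r=cv2.minAreaRect(P);print(z,r,cv2.boxPoints(r).round(1).tolist(),cv2.contourArea(P))
    e=cv2.approxPolyDP(k,4,True)[:,0];print(e.tolist(),ray(m,e,.014).round(4).tolist())
    print(hsv[q0[1]-60:q0[1]+75:6,q0[0]].tolist())
    print(hsv[q0[1],q0[0]-48:q0[0]+48:4].tolist())
run()
E
python3 dock.py
```

```text
[ 0.4201592  -0.02914129  0.24990487] [[-1.0, -0.0029, 0.0011], [-0.0029, 1.0, -0.0003], [-0.0011, -0.0003, -1.0]] 0.0852254373397567
q [320.98502427 237.10495905]
275 370 184 290
[ 288  199   54   81 3841] [315.29445457 238.16662328]
0.014 ((532.583251953125, -40.90258026123047), (125.87886810302734, 70.50391387939453), 3.4219160079956055) [[467.70001220703125, -9.5], [471.8999938964844, -79.80000305175781], [597.5, -72.30000305175781], [593.2999877929688, -2.0]] 8502.868123074746
0.0 ((539.7687377929688, -41.323036193847656), (130.55416870117188, 73.12250518798828), 3.4219202995300293) [[472.3999938964844, -8.699999809265137], [476.79998779296875, -81.69999694824219], [607.0999755859375, -73.9000015258789], [602.7000122070312, -0.8999999761581421]] 9146.209387413717
[[335, 199], [288, 204], [298, 279], [341, 274]] [[0.4692, -0.0137, 0.014], [0.4767, -0.0784, 0.014], [0.597, -0.0676, 0.014], [0.588, -0.0029, 0.014]]
[[16, 93, 82], [16, 90, 91], [16, 90, 91], [15, 86, 89], [113, 17, 61], [120, 12, 63], [113, 15, 67], [116, 17, 119], [113, 17, 119], [116, 15, 118], [116, 15, 117], [111, 15, 116], [116, 16, 112], [116, 16, 113], [116, 16, 113], [113, 18, 115], [114, 19, 68], [15, 72, 142], [15, 77, 143], [16, 87, 140], [16, 87, 140], [15, 82, 147], [15, 83, 141]]
[[16, 83, 165], [16, 83, 153], [15, 83, 145], [16, 83, 141], [16, 81, 141], [128, 10, 104], [120, 14, 110], [116, 17, 119], [124, 17, 119], [120, 13, 118], [113, 17, 118], [116, 15, 117], [116, 15, 117], [116, 17, 117], [116, 17, 117], [116, 17, 118], [115, 18, 85], [14, 52, 122], [15, 73, 136], [15, 74, 137], [16, 78, 138], [16, 76, 137], [16, 81, 139], [16, 80, 141]]
```

```bash
cat > edges.py <<'E'
from h import *
import pickle
def fit(imf,pk,C):
    m=pickle.load(open(pk,"rb"));im=cv2.imread(imf)
    S=cv2.GaussianBlur(cv2.cvtColor(im,cv2.COLOR_BGR2HSV)[...,1].astype(np.float32),(3,3),0)
    def cross(P0,P1):  # from inside to outside, subpixel at S=47
        t=np.linspace(0,1,200);W=P0+(P1-P0)*t[:,None];q=proj(m,W).astype(np.float32)
        v=cv2.remap(S,q[:,0][None],q[:,1][None],cv2.INTER_LINEAR)[0];o=np.where(v>47)[0]
        return W[o[0],:2] if len(o) and o[0]>0 else None
    yaw=np.radians(5);ex=np.array([np.cos(yaw),np.sin(yaw),0]);ey=np.array([-ex[1],ex[0],0]);C=np.array([*C,.014])
    out={}
    for nm,a,b,h,L in(("far",ex,ey,.062,.025),("near",-ex,ey,.062,.025),("left+y",ey,ex,.035,.045),("right-y",-ey,ex,.035,.045)):
        P=[cross(C+a*(h-.012)+b*u,C+a*(h+.02)+b*u) for u in np.linspace(-L,L,40)]
        P=np.array([p for p in P if p is not None],np.float32)
        vx,vy,x,y=cv2.fitLine(P,cv2.DIST_HUBER,0,.0001,.0001).ravel()
        A=np.degrees(np.arctan2(vy,vx));A=(A+90)%180-90
        n=np.array([-vy,vx]);res=np.std((P-[x,y])@n)
        out[nm]=(A,P.mean(0),len(P),res);print(nm,len(P),"ang",round(float(A),2),P.mean(0).round(4),"res mm",round(float(res)*1e3,2))
    print("centre",((out["far"][1]+out["near"][1])/2).round(4),((out["left+y"][1]+out["right-y"][1])/2).round(4))
E
python3 -c "
from edges import *
fit('pics/w8.png','w8.pkl',(.5326,-.0405))"
```

```text
far 40 ang -86.65 [ 0.5956 -0.035 ] res mm 0.12
near 40 ang -86.35 [ 0.4696 -0.046 ] res mm 0.09
left+y 40 ang 3.17 [ 0.5296 -0.0057] res mm 0.27
right-y 40 ang 3.33 [ 0.5357 -0.076 ] res mm 0.16
centre [ 0.5326 -0.0405] [ 0.5326 -0.0409]
```

```bash
python3 - <<'E'
from h import *
import pickle
m=pickle.load(open("w7.pkl","rb"));im=cv2.imread("pics/w7.png");S=cv2.GaussianBlur(cv2.cvtColor(im,cv2.COLOR_BGR2HSV)[...,1].astype(np.float32),(3,3),0)
V=im.max(2)
print("col310 S",[int(x) for x in S[196:226,310]]);print("col335 S",[int(x) for x in S[196:226,338]])
print("rear S",[int(x) for x in S[290:312,322]],"V",[int(x) for x in V[290:312,322]])
print("row250 S",[int(x) for x in S[250,285:305]],[int(x) for x in S[250,340:356]])
print("row285 S",[int(x) for x in S[285,285:305]],[int(x) for x in S[285,340:356]])
for px in([322,217],[322,300],[322,302],[322,304]):print(px,ray(m,[px],.066).round(4))
E
```

```text
col310 S [74, 57, 56, 113, 187, 216, 210, 174, 97, 31, 18, 22, 21, 21, 20, 15, 16, 45, 109, 177, 196, 152, 82, 32, 14, 12, 14, 15, 14, 16]
col335 S [79, 63, 57, 101, 171, 212, 213, 178, 106, 37, 18, 22, 23, 23, 22, 17, 15, 37, 98, 167, 198, 166, 95, 38, 17, 13, 14, 15, 14, 13]
rear S [10, 11, 10, 9, 10, 11, 10, 9, 9, 9, 10, 10, 10, 10, 10, 11, 12, 11, 11, 11, 10, 11] V [99, 99, 98, 98, 98, 100, 99, 99, 98, 100, 98, 99, 99, 99, 97, 98, 99, 97, 98, 98, 93, 90]
row250 S [82, 83, 82, 82, 83, 84, 85, 85, 83, 71, 46, 21, 11, 10, 10, 12, 12, 12, 13, 13] [11, 11, 11, 11, 10, 11, 12, 11, 10, 15, 33, 57, 72, 76, 77, 78]
row285 S [77, 76, 76, 76, 75, 75, 76, 76, 77, 77, 71, 53, 29, 15, 11, 10, 10, 10, 10, 11] [10, 10, 9, 9, 9, 9, 10, 12, 21, 44, 68, 80, 83, 83, 83, 83]
[322, 217] [[0.4285 0.205  0.066 ]]
[322, 300] [[0.5254 0.2049 0.066 ]]
[322, 302] [[0.528  0.2049 0.066 ]]
[322, 304] [[0.5306 0.2049 0.066 ]]
```

Request:
send_rows(steps=[1, -0.046, 0.1677, 0.0857, 0, 0, 0, 1, -0.046, 0.1677, 0.0857, 0, 0, 0, 1, -0.046, 0.1677, 0.0857, 0, 0, 0, 1, -0.046, 0.1677, 0.0857, 0, 0, 0, 1, -0.046, 0.1677, 0.0857, 0, 0, 0, 1, -0.046, 0.1677, 0.0857, 0, 0, 0, 1, -0.046, 0.1677, 0.0857, 0, 0, 0, 1, 0, 0, 0, 0, 0, 0, 1, 0, 0, 0, 0, 0, 0, 1, 0, 0, 0, 0, 0, 0])

```text
clock: 19.03
tcp_pos: [0.4844, 0.2054, 0.131]
tool_rot: [[-1.0, -0.003, 0.002], [-0.003, 1.0, -0.001], [-0.002, -0.001, -1.0]]
wrist_force: [0.1, -0.9, -0.2]
finger_gap: 0.0851
grip_force: 0.0
```

Request:
send_rows(steps=[1, 0, 0, 0.172, 0, 0, 0, 1, 0, 0, 0.172, 0, 0, 0, 1, 0, 0, 0.171, 0, 0, 0, 1, 0, 0, 0, 0, 0, 0, 0, 0, 0, 0, 0, 0, 0, 0, 0, 0, 0, 0, 0, 0, 0, 0, 0, 0, 0, 0, 0, 0, 0, 0, 0, 0, 0, 0, 0, 0, 0, 0, 0, 0, 0, 0, 0, 0, 0, 0, 0, 0], squeeze=60)

```text
clock: 19.87
tcp_pos: [0.487, 0.2061, 0.0321]
tool_rot: [[-1.0, -0.001, 0.008], [-0.001, 1.0, 0.003], [-0.008, 0.003, -1.0]]
wrist_force: [-1.7, 2.1, 7.4]
finger_gap: 0.0556
grip_force: 63.0
```

```bash
python3 -c "
from station import *
s=get_state();print(s['wrist_force'],s['torque'],s['tcp_pos'],s['tool_rot'].round(4).tolist(),s['joint_pos'].round(1))"
```

```text
[-1.70632617  2.11074882  7.38135823] [ 0.29589096  0.60816859 -0.13053697] [0.48702291 0.2060952  0.03212064] [[-1.0, -0.0014, 0.0079], [-0.0014, 1.0, 0.0034], [-0.0079, 0.0034, -1.0]] [  44.9   -5.1  -23.5    0.2  -71.2 -134.9]
```

Request:
send_rows(steps=[0, 0, 0, -0.04, 0, 0, 0, 0, 0, 0, -0.06, 0, 0, 0, 0, 0, 0, -0.1, 0, 0, 0, 0, 0, 0, -0.1, 0, 0, 0, 0, 0, 0, 0, 0, 0, 0, 0, 0, 0, 0, 0, 0, 0, 0, 0, 0, 0, 0, 0, 0, 0, 0, 0, 0, 0, 0, 0, 0, 0, 0, 0, 0, 0, 0, 0, 0, 0, 0, 0, 0, 0])

```text
clock: 20.7
tcp_pos: [0.4845, 0.2043, 0.0869]
tool_rot: [[-1.0, -0.001, 0.001], [-0.001, 1.0, -0.001], [-0.001, -0.001, -1.0]]
wrist_force: [-0.1, 0.1, -8.9]
finger_gap: 0.0554
grip_force: 66.2
```

```bash
python3 - <<'E'
from h import *
import pickle
s=get_state();m=camera_model("wrist");im=np.ascontiguousarray(snapshot("wrist")[:,:,::-1]);cv2.imwrite("pics/w9.png",im);pickle.dump(m,open("w9.pkl","wb"))
print(s['wrist_force'],s['torque'],s['tcp_pos'],s['tool_rot'].round(4).tolist(),s["finger_gap"])
S=cv2.cvtColor(im,cv2.COLOR_BGR2HSV)[...,1];B=im.astype(int)
zb=s["tcp_pos"][2]-.0321;q=proj(m,[[s["tcp_pos"][0]-.0575,s["tcp_pos"][1]+dy,zb+.066] for dy in(-.028,-.014,0,.014,.028)]);print("zb",zb,q.round(1).tolist())
for u in q[[1,3],0]:
    c=int(u);r0=int(q[2,1]);print(c,[(r,*map(int,im[r,c])) for r in range(r0-14,r0+12)])
    # transition blue->grey: last row where B-R>40
    bl=np.where((B[r0-25:r0+25,c,0]-B[r0-25:r0+25,c,2])>40)[0]+r0-25
    if len(bl):print("blue",bl.min(),bl.max(),"lid edge",ray(m,[[c,bl.max()+.5]],zb+.066))
E
```

```text
[-0.1025404   0.05817752 -8.90326455] [ 0.05783698 -0.00967683  0.00896594] [0.48450903 0.20429221 0.08692412] [[-1.0, -0.0008, 0.0011], [-0.0008, 1.0, -0.0011], [-0.0011, -0.0011, -1.0]] 0.055405716803235146
zb 0.054824124856691824 [[249.2, 164.8], [286.4, 164.8], [323.7, 164.9], [361.0, 164.9], [398.3, 165.0]]
286 [(150, 59, 30, 17), (151, 48, 35, 34), (152, 61, 62, 65), (153, 80, 83, 88), (154, 87, 91, 96), (155, 87, 91, 96), (156, 87, 92, 97), (157, 88, 92, 96), (158, 89, 92, 97), (159, 90, 93, 98), (160, 92, 95, 100), (161, 99, 103, 107), (162, 102, 102, 105), (163, 95, 84, 83), (164, 81, 56, 47), (165, 74, 37, 19), (166, 71, 31, 10), (167, 69, 31, 8), (168, 62, 28, 16), (169, 49, 32, 25), (170, 47, 42, 42), (171, 57, 54, 56), (172, 64, 60, 63), (173, 66, 65, 66), (174, 66, 64, 66), (175, 68, 65, 67)]
blue 147 168 lid edge [[0.42842742 0.19007377 0.12082412]]
360 [(150, 64, 31, 14), (151, 54, 35, 29), (152, 56, 53, 55), (153, 73, 75, 79), (154, 84, 88, 93), (155, 88, 92, 97), (156, 88, 92, 97), (157, 88, 92, 96), (158, 89, 94, 98), (159, 88, 92, 97), (160, 88, 93, 97), (161, 93, 96, 101), (162, 97, 100, 104), (163, 96, 90, 93), (164, 83, 65, 61), (165, 74, 39, 24), (166, 73, 35, 13), (167, 71, 33, 9), (168, 70, 34, 16), (169, 61, 36, 26), (170, 50, 40, 37), (171, 55, 51, 53), (172, 61, 58, 60), (173, 65, 62, 64), (174, 65, 63, 66), (175, 67, 65, 67)]
blue 148 168 lid edge [[0.42838572 0.21797293 0.12082412]]
```

Request:
send_rows(steps=[0, 0, 0, 0, 0, 0, -0.0374, 0, -0.0191, -0.1376, 0, 0, 0, 0, 0, -0.0191, -0.1376, 0, 0, 0, 0, 0, -0.0191, -0.1376, 0, 0, 0, 0, 0, -0.0191, -0.1376, 0, 0, 0, 0, 0, -0.0191, -0.1376, 0, 0, 0, 0, 0, -0.0191, -0.1376, 0, 0, 0, 0, 0, -0.0191, -0.1376, 0, 0, 0, 0, 0, -0.0191, -0.1376, 0, 0, 0, 0, 0, -0.0191, -0.1376, 0, 0, 0, 0])

```text
clock: 21.58
tcp_pos: [0.5341, -0.0419, 0.088]
tool_rot: [[-0.998, -0.06, 0.003], [-0.06, 0.998, 0.0], [-0.003, -0.0, -1.0]]
wrist_force: [0.6, 0.3, -10.2]
finger_gap: 0.0557
grip_force: 67.7
```

Request:
send_rows(steps=[0, 0, 0, 0.03, 0, 0, 0, 0, 0, 0, 0.03, 0, 0, 0, 0, 0, 0, 0.03, 0, 0, 0, 0, 0, 0, 0, 0, 0, 0, 0, 0, 0, 0, 0, 0, 0, 0, 0, 0, 0, 0, 0, 0, 0, 0, 0, 0, 0, 0, 0, 0, 0, 0, 0, 0, 0, 0, 0, 0, 0, 0, 0, 0, 0, 0, 0, 0, 0, 0, 0, 0])

```text
clock: 22.42
tcp_pos: [0.5342, -0.0404, 0.0705]
tool_rot: [[-0.998, -0.06, 0.003], [-0.06, 0.998, 0.0], [-0.003, 0.0, -1.0]]
wrist_force: [-0.0, 0.8, -8.9]
finger_gap: 0.0558
grip_force: 69.5
```

```bash
python3 - <<'E'
from h import *
s=get_state();R=s["tool_rot"]
print(s['wrist_force'],s['torque'],s['tcp_pos'],R.round(4).tolist())
d=R.T@(np.array([.5335,-.0408,s["tcp_pos"][2]])-s["tcp_pos"]);print("shift mm",d*1e3,"yaw",np.degrees(np.arctan2(-R[0,1],R[1,1])))
import pickle
m=camera_model("wrist");im=np.ascontiguousarray(snapshot("wrist")[:,:,::-1]);cv2.imwrite("pics/w10.png",im);pickle.dump(m,open("w10.pkl","wb"))
E
```

```text
[-0.0474534   0.75538351 -8.88594443] [0.0560787  0.01588879 0.05840582] [ 0.53423575 -0.04035417  0.0704989 ] [[-0.9982, -0.0599, 0.0032], [-0.0599, 0.9982, 0.0002], [-0.0032, 0.0, -1.0]]
shift mm [ 0.76111805 -0.40098884 -0.00241267] yaw 3.4318066462908057
```

Request:
send_rows(steps=[0, 0.0038, -0.002, 0.03, 0, 0, 0, 0, 0, 0, 0.03, 0, 0, 0, 0, 0, 0, 0.03, 0, 0, 0, 0, 0, 0, 0.015, 0, 0, 0, 0, 0, 0, 0, 0, 0, 0, 0, 0, 0, 0, 0, 0, 0, 0, 0, 0, 0, 0, 0, 0, 0, 0, 0, 0, 0, 0, 0, 0, 0, 0, 0, 0, 0, 0, 0, 0, 0, 0, 0, 0, 0])

```text
clock: 23.3
tcp_pos: [0.5336, -0.0409, 0.0495]
tool_rot: [[-0.998, -0.06, 0.003], [-0.06, 0.998, 0.0], [-0.003, -0.0, -1.0]]
wrist_force: [-0.4, 0.1, -8.8]
finger_gap: 0.0555
grip_force: 69.5
```

```bash
python3 - <<'E'
from h import *
s=get_state();R=s["tool_rot"]
print(s['wrist_force'],s['torque'],s['tcp_pos'],R.round(4).tolist())
d=R.T@(np.array([.5335,-.0408,s["tcp_pos"][2]])-s["tcp_pos"]);print("shift mm",d*1e3)
# check dock near kerb visible ahead of bin, along the camera: S=47 crossing table->dock at both sides of the handle
import pickle
from edges import fit
m=camera_model("wrist");im=np.ascontiguousarray(snapshot("wrist")[:,:,::-1]);cv2.imwrite("pics/w11.png",im);pickle.dump(m,open("w11.pkl","wb"))
S=cv2.cvtColor(im,cv2.COLOR_BGR2HSV)[...,1]
ex=np.array([np.cos(.0595),np.sin(.0595),0]);ey=np.array([-ex[1],ex[0],0]);C=np.array([.533,-.0408,.014])
for v in(-.02,.02):
  W=np.array([C-ex*(.0628+a)+ey*v for a in np.linspace(-.004,.012,9)]);q=proj(m,W).round().astype(int);print([(round(a*1e3),*map(int,im[y,x])) for a,(x,y) in zip(np.linspace(-.004,.012,9),q)])
for sg in(-1,1):
  W=np.array([C-ex*.045+ey*sg*(.0353+a) for a in np.linspace(-.006,.008,8)]);q=proj(m,W).round().astype(int);print(sg,q[0],[(round(a*1e3),*map(int,im[y,x])) for a,(x,y) in zip(np.linspace(-.006,.008,8),q) if 0<=y<400 and 0<=x<640])
E
```

```text
[-0.4078108   0.12572547 -8.79375138] [ 0.04555442 -0.00922648 -0.03034953] [ 0.53363384 -0.0409407   0.04954747] [[-0.9982, -0.0596, 0.0033], [-0.0596, 0.9982, 0.0002], [-0.0033, -0.0, -1.0]]
shift mm [ 0.1252163   0.14842776 -0.00041258]
[(-4, 136, 129, 128), (-2, 105, 112, 122), (0, 114, 145, 172), (2, 115, 146, 172), (4, 115, 145, 172), (6, 115, 145, 170), (8, 115, 145, 171), (10, 116, 145, 172), (12, 126, 160, 189)]
[(-4, 145, 137, 136), (-2, 105, 112, 125), (0, 121, 150, 177), (2, 127, 159, 188), (4, 132, 167, 199), (6, 136, 171, 203), (8, 136, 171, 205), (10, 132, 168, 201), (12, 129, 166, 198)]
-1 [276 159] [(-6, 104, 111, 115), (-4, 105, 110, 116), (-2, 102, 103, 106), (0, 75, 59, 58), (2, 65, 78, 91), (4, 66, 82, 97), (6, 72, 90, 107), (8, 116, 145, 171)]
1 [372 159] [(-6, 99, 105, 110), (-4, 99, 103, 109), (-2, 106, 110, 114), (0, 94, 74, 69), (2, 65, 72, 83), (4, 61, 75, 89), (6, 61, 75, 88), (8, 61, 77, 91)]
```

Request:
send_rows(steps=[0, -0.003, 0, 0.008, 0, 0, 0, 0, 0, 0, 0.008, 0, 0, 0, 0, 0, 0, 0.008, 0, 0, 0, 0, 0, 0, 0.008, 0, 0, 0, 0, 0, 0, 0.008, 0, 0, 0, 0, 0, 0, 0, 0, 0, 0, 0, 0, 0, 0, 0, 0, 0, 0, 0, 0, 0, 0, 0, 0, 0, 0, 0, 0, 0, 0, 0, 0, 0, 0, 0, 0, 0, 0])

```text
clock: 24.18
tcp_pos: [0.5342, -0.0409, 0.0414]
tool_rot: [[-0.998, -0.06, 0.003], [-0.06, 0.998, 0.0], [-0.003, -0.0, -1.0]]
wrist_force: [-0.2, 0.6, -8.7]
finger_gap: 0.0552
grip_force: 69.5
```

Request:
send_rows(steps=[0, 0, 0, 0.006, 0, 0, 0, 0, 0, 0, 0.006, 0, 0, 0, 0, 0, 0, 0.006, 0, 0, 0, 0, 0, 0, 0.005, 0, 0, 0, 0, 0, 0, 0.004, 0, 0, 0, 0, 0, 0, 0, 0, 0, 0, 0, 0, 0, 0, 0, 0, 0, 0, 0, 0, 0, 0, 0, 0, 0, 0, 0, 0, 0, 0, 0, 0, 0, 0, 0, 0, 0, 0])

```text
clock: 25.02
tcp_pos: [0.5342, -0.041, 0.0363]
tool_rot: [[-0.998, -0.06, 0.003], [-0.06, 0.998, -0.0], [-0.003, -0.0, -1.0]]
wrist_force: [-2.2, 0.4, -3.2]
finger_gap: 0.0554
grip_force: 70.1
```

```bash
python3 -c "
from station import *
s=get_state();print(s['wrist_force'],s['torque'],s['tcp_pos'],s['tool_rot'].round(4).tolist())"
```

```text
[-2.15658168  0.40122378 -3.15599611] [ 0.11334967  1.05839726 -0.07533697] [ 0.53422101 -0.0409725   0.03627249] [[-0.9982, -0.0596, 0.0032], [-0.0596, 0.9982, -0.0], [-0.0032, -0.0002, -1.0]]
```

Request:
send_rows(steps=[0, 0, 0, 0.003, 0, 0, 0, 0, 0, 0, 0.003, 0, 0, 0, 0, 0, 0, 0, 0, 0, 0, 0, 0, 0, 0, 0, 0, 0, 0, 0, 0, 0, 0, 0, 0, 0, 0, 0, 0, 0, 0, 0, 0, 0, 0, 0, 0, 0, 0, 0, 0, 0, 0, 0, 0, 0, 0, 0, 0, 0, 0, 0, 0, 0, 0, 0, 0, 0, 0, 0])

```text
clock: 25.85
tcp_pos: [0.5343, -0.041, 0.0362]
tool_rot: [[-0.998, -0.06, 0.003], [-0.06, 0.998, -0.0], [-0.003, -0.0, -1.0]]
wrist_force: [-7.9, 2.6, 3.6]
finger_gap: 0.0555
grip_force: 70.8
```

Request:
send_rows(steps=[1, 0, 0, 0, 0, 0, 0, 1, 0, 0, 0, 0, 0, 0, 1, 0, 0, 0, 0, 0, 0, 1, 0, 0, 0, 0, 0, 0, 1, 0, 0, 0, 0, 0, 0, 1, 0, 0, 0, 0, 0, 0, 1, 0, 0, -0.1, 0, 0, 0, 1, 0, 0, -0.15, 0, 0, 0, 1, 0, 0, -0.15, 0, 0, 0, 1, 0, 0, -0.15, 0, 0, 0])

```text
clock: 26.68
tcp_pos: [0.5336, -0.0411, 0.1459]
tool_rot: [[-0.998, -0.06, 0.003], [-0.06, 0.998, -0.0], [-0.003, -0.0, -1.0]]
wrist_force: [1.0, 0.1, -0.8]
finger_gap: 0.0854
grip_force: 0.0
```

Request:
send_rows(steps=[1, 0.12, 0, -0.14, 0, 0, 0, 1, 0.12, 0, -0.14, 0, 0, 0, 1, 0.12, 0, -0.14, 0, 0, 0, 1, 0.12, 0, -0.1, 0, 0, 0, 1, 0, 0, 0, 0, 0, 0, 1, 0, 0, 0, 0, 0, 0, 1, 0, 0, 0, 0, 0, 0, 1, 0, 0, 0, 0, 0, 0, 1, 0, 0, 0, 0, 0, 0, 1, 0, 0, 0, 0, 0, 0])

```text
clock: 27.52
tcp_pos: [0.4378, -0.0467, 0.2473]
tool_rot: [[-0.998, -0.059, 0.0], [-0.059, 0.998, -0.001], [-0.0, -0.001, -1.0]]
wrist_force: [-0.0, -0.4, -0.3]
finger_gap: 0.0851
grip_force: 0.0
```

```bash
python3 - <<'E'
from h import *
s=get_state();m=camera_model("wrist");im=np.ascontiguousarray(snapshot("wrist")[:,:,::-1]);cv2.imwrite("pics/w12.png",im)
print(s["clock"],s['wrist_force'],s['tcp_pos'],s["finger_gap"])
hsv=cv2.cvtColor(im,cv2.COLOR_BGR2HSV);S=cv2.GaussianBlur(hsv[...,1].astype(np.float32),(3,3),0)
ex=np.array([.99823,.0595,0]);ey=np.array([-.0595,.99823,0]);C=np.array([.533,-.0408,0.])
def prof(z,a,b,us,lab):
    W=np.array([C+[0,0,z]+a+b*u for u in us]);q=proj(m,W).astype(np.float32)
    print(lab,[(round(u*1e3,1),*[int(cv2.remap(im[...,c],q[i:i+1,:1],q[i:i+1,1:],1)[0,0]) for c in range(3)]) for i,u in enumerate(us)])
# lid edges at z=.07 : sides (expect 28.5) at two stations, front (expect -55)
for st in(-.04,.02): prof(.07,ex*st,ey,np.arange(.024,.042,.001),f"+y side st{st}");prof(.07,ex*st,-ey,np.arange(.024,.042,.001),f"-y side st{st}")
for v in(-.02,.02): prof(.07,ey*v,-ex,np.arange(.048,.064,.001),f"front v{v}")
for nm in("scene","side"): cv2.imwrite(f"pics/{nm}_end.png",snapshot(nm)[:,:,::-1])
E
```

```text
27.5167 [-0.03998879 -0.37450548 -0.25122322] [ 0.43775349 -0.04670408  0.24726066] 0.08510733226628737
+y side st-0.04 [(np.float64(24.0), 54, 52, 53), (np.float64(25.0), 54, 51, 53), (np.float64(26.0), 56, 54, 55), (np.float64(27.0), 63, 61, 64), (np.float64(28.0), 73, 73, 78), (np.float64(29.0), 81, 87, 96), (np.float64(30.0), 84, 98, 112), (np.float64(31.0), 89, 107, 127), (np.float64(32.0), 92, 111, 131), (np.float64(33.0), 92, 112, 132), (np.float64(34.0), 92, 112, 133), (np.float64(35.0), 92, 112, 132), (np.float64(36.0), 91, 111, 131), (np.float64(37.0), 89, 109, 129), (np.float64(38.0), 88, 109, 128), (np.float64(39.0), 87, 108, 127), (np.float64(40.0), 86, 107, 127), (np.float64(41.0), 86, 107, 127)]
-y side st-0.04 [(np.float64(24.0), 54, 52, 54), (np.float64(25.0), 54, 51, 53), (np.float64(26.0), 53, 51, 52), (np.float64(27.0), 51, 50, 51), (np.float64(28.0), 53, 51, 52), (np.float64(29.0), 53, 53, 56), (np.float64(30.0), 52, 56, 62), (np.float64(31.0), 50, 59, 67), (np.float64(32.0), 48, 60, 71), (np.float64(33.0), 48, 61, 73), (np.float64(34.0), 50, 62, 74), (np.float64
[... 1793 characters left out ...]
), 56, 29, 17), (np.float64(59.0), 63, 42, 35), (np.float64(60.0), 69, 56, 53), (np.float64(61.0), 72, 66, 67), (np.float64(62.0), 72, 72, 75), (np.float64(63.0), 72, 74, 77)]
front v0.02 [(np.float64(48.0), 54, 52, 54), (np.float64(49.0), 54, 52, 55), (np.float64(50.0), 53, 51, 54), (np.float64(51.0), 53, 52, 53), (np.float64(52.0), 54, 51, 52), (np.float64(53.0), 52, 49, 51), (np.float64(54.0), 48, 45, 47), (np.float64(55.0), 44, 37, 37), (np.float64(56.0), 45, 30, 26), (np.float64(57.0), 50, 27, 19), (np.float64(58.0), 57, 33, 22), (np.float64(59.0), 67, 52, 49), (np.float64(60.0), 79, 73, 74), (np.float64(61.0), 83, 83, 85), (np.float64(62.0), 80, 83, 86), (np.float64(63.0), 75, 78, 81)]
```

The lid edges lie where a seated bin's must (sides about 29 mm out, front 55 mm, at 70 mm height), and the robot touches nothing.

```bash
python3 -c "
from station import *
print(hand_in())"
```

```text
the job is handed in; nothing more can be done
None
```

The full bin (second from the robot's right, about 0.9 kg) is seated in the dock with its handle towards the robot, the other three stand in the rack, and the job is handed in at about 28 s; I weighed only it and one neighbour, and the load it put on the arm when drawn out confirmed it.

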